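# Set the sprung clamp half open on its stop pin

### The job

Of the two sprung bench clamps, take the one with nothing between its jaws: with the fingertips push its push plate in, past the stop pin, then let go so that the slide springs back and latches on the pin, half open for the next part. Do not pull the stop pin up by hand, and leave the loaded clamp, the sleeve in it and the other things on the bench as they are.

Things in the scene. Friction and masses are not known exactly. Their poses are not given: they have to be found in the camera images.
- station_empty: The EMPTY clamp, bolted to the bench: grey base 200 x 80 x 12 mm from 45 mm before to 155 mm beyond its origin. Origin at bench height, x axis along the horizontal push direction (away from the robot), z up. Bridge with stop pin 15 mm before the origin; two upright dark jaws at 30 to 42 and 82 to 100 mm beyond it (moving jaw, slide at rest), up to 74 mm high.
- plate_empty (a point): Centre of the near face of the empty clamp's push plate (moves with the slide). Upright steel plate 38 mm wide, 12 mm thick, from 16 to 56 mm above the bench, on the end of the slide bar nearest the robot; at rest its near face is 112 mm before the clamp's origin. The bench before it is clear. x axis: push direction; y: across; z: up.
- slide_empty (a joint): Travel of the empty clamp's slide, m: 0 at rest, 0.045 at the far stop. A spring returns it: 4.5 N at 0 to 11 N at the far stop, plus about 3 N (at about 0.005 to 0.024) while a tooth on the bar lifts the stop pin. Past about 0.025 the pin drops behind the tooth; let go beyond 0.029 and the slide springs back on to the pin and latches at about 0.025. Let go earlier, it returns to 0.
- pin_empty (a joint): Lift of the empty clamp's sprung stop pin, m. 0 = fully down; the tooth lifts it about 0.007 as it passes, then it snaps down by itself. Range 0 to 0.014.
- pintop_empty (a point): Top centre of the stop pin's round steel knob (20 mm diameter) on the empty clamp, 83 mm above the bench with the pin down, 97 mm beyond the push plate's near face with the slide at rest.
- plate_loaded (a point): The same point and axes on the push plate of the LOADED clamp, which is built identically but has a steel sleeve standing between its jaws. Not to be pushed.
- slide_loaded (a joint): Travel of the loaded clamp's slide, m; 0 at rest, and it must stay there.
- sleeve_mid (a point): Centre of the loose steel sleeve (38 mm outside diameter, 55 mm high) standing between the jaws of the loaded clamp, its foot 40 mm above the bench. Leave it.
- bearing_mid (a point): Centre of a loose ball-bearing ring lying flat on the bench between the clamps' far ends, 52 mm diameter, 16 mm high. Leave it.
- socket_mid (a point): Centre of a loose steel wrench socket standing on the bench between the clamps, 26 mm diameter, 38 mm high. Leave it.
- can_mid (a point): Centre of a loose plain metal can standing at the left of the clamps, 60 mm diameter, 110 mm high. Leave it.

How it is judged:
By the outcome, as a careful person would: the job done as asked, in the order asked, and still so for the second after the job is handed in, with the robot touching nothing.
It also fails if it takes over 40 s, if anything falls off the work surface, if the arm or the gripper's body presses on something with over 40 N, if the wrist force passes 120 N, or if a joint passes its speed limit or range.

### The arm

A 6-joint arm with a two-finger parallel gripper is mounted at the origin on the work surface. World frame = base frame: x ahead of the robot, y to its left, z up, the work surface at z = 0. Lengths are in m, angles in rad, forces in N, time in s.
With the tool pointing down it reaches from about 0.35 to 0.975 m from the base axis. Payload 4.9 kg.
Tool frame: the origin (TCP) lies on the mounting face of the last link; the fingertips stand 173 mm ahead of it and the grasp point (between the pads) lies ctrl.pinch_z ahead of it (ctrl.pinch_z is the distance from the TCP to the grasp point, in m); z points along the fingers, y is the line along which they close (so a half turn about z gives the same grasp; the last joint's range is limited). The gripper opens to 85 mm and grips with 20 to 120 N. Pads are 22 mm wide; open, the fingers measure 114 mm over their backs; the gripper's body (76 mm by 85 mm) begins 54 mm behind the grasp point. The pads swing forward as they close: fully open they stand 13 mm farther back than shut.
Start: joints at [-0.119, 0.053, 1.613, -0, 1.476, -0.119], TCP at [0.625, 0, 0.405] pointing down, gripper open.
Joint ranges: [-3.01, 3.01], [-1.01, 2.22], [0.06, 2.58], [-1.02, 4.17], [0.09, 2.62], [-3.14, 3.14]. Speed limits (rad/s): [2.57, 2.57, 3.14, 3.14, 3.14, 3.14].

### API

Orientations are given as a rotation vector (axis times angle).
In Python, from station import telemetry, eyes, ctrl gives the robot as it stands.
- The arm moves only by the tool apply_moves, never from a script. Its argument "plan" is a list of rows, each a list of 5 numbers: the finger opening in m, from 0 to 0.0854, then the shift along the tool's x, y, z in m, then the turn about the tool's z in rad. In form: [[jaw, x, y, z, roll], ...]. A call has 1 to 12 rows; each row is the pose to reach, as a shift and turn from the pose commanded when the call began, along the tool's axes at that moment; what a row does not reach only later rows make up. A row lasts 1/12 s, in which the tool goes at most 41.7 mm and 7.16 degrees, less where a joint would pass 70% of its speed; a pose out of reach is approached as far as the arm can. A call with a gripper value outside its range is refused whole. The fingers move at their own pace and stop on an object; "newtons" is the grip in N (left out, the last holds). Time passes only in rows, so rows that repeat a pose let the fingers close. It gives the time, the measured TCP pose, the force, the opening and the grip force at its end, in the units of the state.
- telemetry.get_obs(): the state, without advancing time (a new reading comes with each control period).
- eyes.get_image(name): name is "scene" or "side" or "wrist"; returns a dict with "img" (480x640x3 uint8, blue, green, red), "range_z" (480x640 float32, m along the optical axis (not along the pixel's ray), 0 where there is no reading), "K" (3x3 intrinsics, pixels), "pose" (4x4, takes a point from camera to world coordinates); the wrist camera has in their place "hand_eye" (4x4, takes a point from camera to tool coordinates, whose origin is the TCP and whose axes are the flange's). Camera axes: x right, y down, z forward; pixel columns grow to the right and rows downward; lengths in m; the calibration is good to about 2 mm. A picture is of the moment at which its call begins: read the wrist's pose just before it.
- ctrl.finish_job(): hands the job in; it is judged then, once.
Trained networks look in a picture, given as the dict that the camera call returned (one of the last four; its "shot" number tells which), for a name from the list of things; names that differ only in an ending like _2 or _b are one class to them, and where a whole thing is asked for, a point or a joint stands for the part that bears it (a point fixed in the world has none). Each returns a list of dicts, best first, with "confidence" (0 to 1); they miss things now and then, are a little off and sometimes report something else, mostly with a low value. They report only what shows in the picture. A call takes as long as a camera call.
- eyes.search_frame(thing, picture): "box" ([left, top, right, bottom] in pixels, round what is visible of it).
- eyes.outline_of(thing, picture): "region" (480x640 bool, what is visible of it) and "box" ([left, top, right, bottom] in pixels, round what is visible of it).
- eyes.tip_of(thing, picture): "point" ([column, row] in pixels: a listed point, or the origin of a listed thing).
The state is a dict: "t": time; "q": joint angles; "dq": joint speeds; "effort": joint torques, N m; "tool_pos": TCP position; "tool_rot": TCP orientation; "contact_force": force on the tool from outside, world axes, zero at the start; "wrist_torque": the same for the moment, N m; "opening": finger opening in m; "grip_force": force on a finger pad.
Only numpy, scipy, OpenCV 4.12 (cv2) and the standard library are available. Lean on these libraries where they do the work, as an engineer would, in place of code of your own. Each camera call takes 0.05 s, during which the arm holds its last target. There are 200 camera calls.

## Working session

There is one attempt and no reset: what is moved stays moved. The work goes in short steps, Python scripts to look and compute and a tool call to move; the robot and the scene stay as the last step left them, time stands still between calls to the robot, and variables do not carry over. Pictures are saved under pics/ and viewed, at most 10 in all, crops included, and the job is handed in when it is done.

Besides the shell and the picture viewer there is one more tool, called after "Request:" in YAML: its name, and indented under it one key for each argument. apply_moves: Moves the arm, as the interface text tells. Its arguments: {"type":"object","properties":{"plan":{"type":"array","items":{"type":"array","items":{"type":"number"}}},"newtons":{"type":"number"}},"required":["plan"]}

```bash
mkdir -p pics; cat > h.py <<'E'
import numpy as np, cv2
from scipy.spatial.transform import Rotation as R
from station import telemetry, eyes, ctrl
def look(n):
    o=telemetry.get_obs(); d=eyes.get_image(n)
    if n=="wrist":
        T=np.eye(4);T[:3,:3]=R.from_rotvec(o["tool_rot"]).as_matrix();T[:3,3]=o["tool_pos"]
        d["P"]=T@d["hand_eye"]
    else: d["P"]=d["pose"]
    return d
def world(d,u,v,z=None):
    z=z if z else np.median([x for x in d["range_z"][int(v)-2:int(v)+3,int(u)-2:int(u)+3].ravel() if x>0] or [np.nan])
    p=np.linalg.inv(d["K"])@[u,v,1]*z
    return (d["P"]@[*p,1])[:3]
E
python3 - <<'E'
from h import *
o=telemetry.get_obs();print(o["t"],o["tool_pos"],o["tool_rot"],o["opening"],ctrl.pinch_z)
for n in ["scene","side","wrist"]:
    d=look(n);cv2.imwrite(f"pics/{n}0.png",d["img"])
    for t in ["station_empty","plate_empty","pintop_empty","plate_loaded","sleeve_mid","bearing_mid","socket_mid","can_mid"]:
        for r in eyes.tip_of(t,d)[:2]:
            print(n,t,np.round(r["point"]),round(r["confidence"],2),world(d,*r["point"]).round(3))
E
```

```text
0.0 [6.24728459e-01 4.12843185e-05 4.03468994e-01] [-2.22027903e+00 -2.22034790e+00  1.95630197e-03] 0.08539868960231348 0.1547
scene station_empty [256. 188.] 0.75 [ 0.617 -0.125  0.06 ]
scene plate_empty [286. 143.] 0.88 [0.654 0.013 0.333]
scene plate_loaded [374. 256.] 0.86 [0.586 0.158 0.055]
scene sleeve_mid [343. 331.] 0.75 [0.755 0.213 0.094]
scene bearing_mid [264. 278.] 0.65 [ 0.741  0.005 -0.001]
scene bearing_mid [257. 187.] 0.56 [ 0.617 -0.123  0.066]
scene socket_mid [315. 217.] 0.62 [ 0.576 -0.002  0.021]
scene can_mid [503. 320.] 0.64 [0.568 0.412 0.1  ]
side station_empty [376. 219.] 0.79 [ 0.572 -0.134  0.017]
side plate_empty [423. 212.] 0.65 [ 0.479 -0.161  0.042]
side plate_empty [322. 296.] 0.43 [0.579 0.145 0.018]
side pintop_empty [386. 189.] 0.55 [ 0.562 -0.159  0.079]
side plate_loaded [323. 291.] 0.81 [0.591 0.112 0.   ]
side sleeve_mid [218. 269.] 0.57 [0.733 0.224 0.085]
side bearing_mid [276. 238.] 0.75 [0.738 0.017 0.014]
side socket_mid [353. 251.] 0.48 [0.574 0.001 0.021]
side socket_mid [272. 237.] 0.28 [0.751 0.008 0.007]
side can_mid [268. 411.] 0.78 [0.521 0.441 0.092]
wrist station_empty [282. 344.] 0.86 [ 0.588 -0.142  0.033]
wrist pintop_empty [260. 395.] 0.61 [ 0.571 -0.164  0.082]
wrist plate_loaded [252.  21.] 0.65 [ 0.567  0.164 -0.001]
wrist bearing_mid [440. 200.] 0.72 [ 0.749  0.004 -0.002]
wrist socket_mid [263. 211.] 0.92 [ 0.574 -0.001  0.03 ]
```

View pics/side0.png

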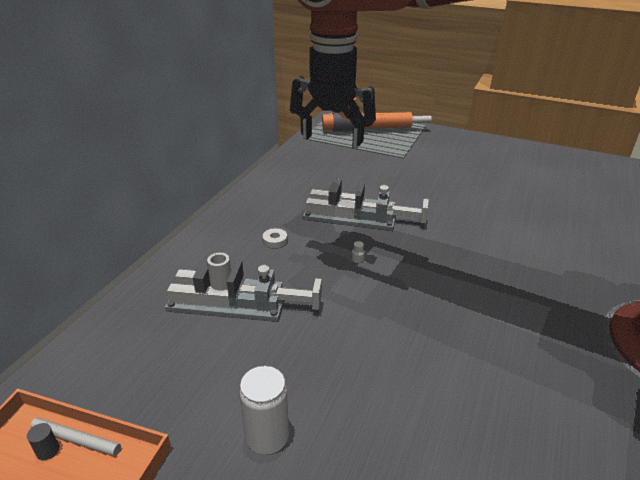

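View pics/wrist0.png

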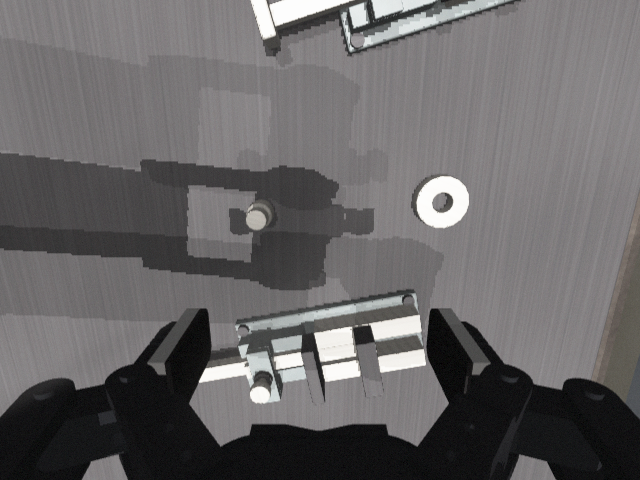

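Side view: the loaded clamp (sleeve at 219,268) is on the near side. The empty one is at (370,210), with its plate at about (425,212) and its pin at (384,189). In the wrist view the empty clamp lies at the bottom with its pin at (260,387), and the clamp is yawed about 11°. I'll move above the plate side with the fingers closing and the tool rolled so that tool −x is the push direction.

Request:
apply_moves:
  plan:
    - [0, -0.04, -0.04, 0, -0.12]
    - [0, -0.08, -0.08, 0, -0.24]
    - [0, -0.12, -0.12, 0, -0.36]
    - [0, -0.16, -0.16, 0, -0.48]
    - [0, -0.17, -0.18, 0, -0.6]
    - [0, -0.17, -0.2, 0, -0.72]
    - [0, -0.17, -0.2, 0, -0.84]
    - [0, -0.17, -0.2, 0, -0.96]
    - [0, -0.17, -0.2, 0, -1.08]
    - [0, -0.17, -0.2, 0, -1.2]
    - [0, -0.17, -0.2, 0, -1.3]
    - [0, -0.17, -0.2, 0, -1.3]

```text
t: 2.35
tool_pos: [0.4248, -0.17, 0.4049]
tool_rot: [0.422, 3.113, -0.0]
contact_force: [0.1, 0.5, 0.5]
opening: -0.0002
grip_force: 0.0
```

Request:
apply_moves:
  plan:
    - [0, 0, 0, 0, -0.12]
    - [0, 0, 0, 0, -0.24]
    - [0, 0, 0, 0, -0.36]
    - [0, 0, 0, 0, -0.46]
    - [0, 0, 0, 0, -0.46]
    - [0, 0, 0, 0, -0.46]

```text
t: 2.85
tool_pos: [0.425, -0.17, 0.4047]
tool_rot: [-0.29, 3.128, -0.0]
contact_force: [-0.9, -0.4, 0.2]
opening: -0.0
grip_force: 0.0
```

```bash
python3 - <<'E'
from h import *
o=telemetry.get_obs();print(o["t"],o["tool_pos"],R.from_rotvec(o["tool_rot"]).as_matrix().round(3),o["opening"],o["contact_force"])
for n in ["wrist","scene","side"]:
    d=look(n);cv2.imwrite(f"pics/{n}1.png",d["img"]);np.savez(f"{n}1.npz",P=d["P"],K=d["K"],range_z=d["range_z"])
    for t in ["plate_empty","pintop_empty","station_empty"]:
        for r in eyes.tip_of(t,d)[:2]:
            print(n,t,np.round(r["point"]),round(r["confidence"],2),world(d,*r["point"]).round(3))
E
```

```text
2.85 [ 0.42500008 -0.16995339  0.40473926] [[-0.983 -0.184  0.   ]
 [-0.184  0.983 -0.   ]
 [-0.    -0.    -1.   ]] -4.580557235963941e-05 [-0.8969511  -0.43793122  0.21793878]
wrist plate_empty [293. 261.] 0.63 [ 0.476 -0.186  0.04 ]
scene plate_empty [286. 143.] 0.95 [ 0.483 -0.165  0.051]
scene pintop_empty [259. 158.] 0.38 [ 0.567 -0.163  0.082]
scene station_empty [256. 190.] 0.78 [ 0.619 -0.125  0.057]
side plate_empty [426. 212.] 0.85 [ 0.473 -0.164  0.042]
side pintop_empty [386. 188.] 0.4 [ 0.564 -0.163  0.08 ]
side station_empty [375. 222.] 0.7 [ 0.573 -0.13   0.01 ]
```

View pics/wrist1.png

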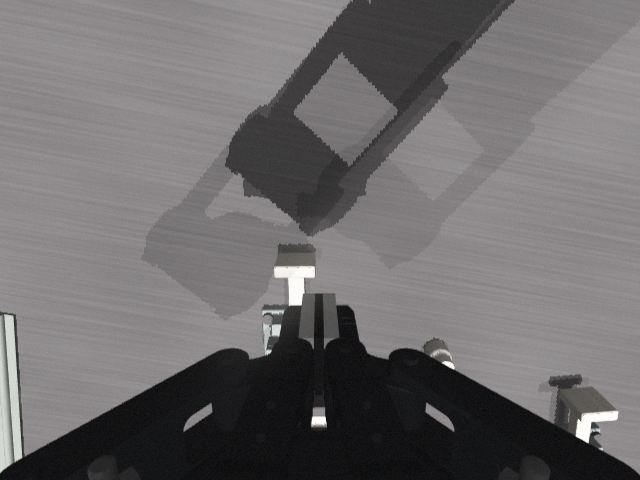

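The plate shows at columns 275–315: near face at rows 252–266, bright top at rows 267–277. Its edges are level in the picture, so the yaw is about right. Computing its position now.

```bash
python3 - <<'E'
from h import *
d=dict(np.load("wrist1.npz"))
f=lambda u,v:world(d,u,v).round(4)
for u in (279,295,311):
  for v in (258,262,266,270,274): print(u,v,f(u,v))
print(f(289,290),f(296,300))
P=d["P"];print(P.round(3))
E
```

```text
279 258 [ 0.4779 -0.1992  0.034 ]
279 262 [ 0.4778 -0.1981  0.045 ]
279 266 [ 0.4782 -0.1971  0.0537]
279 270 [ 0.4817 -0.1965  0.0546]
279 274 [ 0.4856 -0.1959  0.0547]
295 258 [ 0.4752 -0.184   0.0336]
295 262 [ 0.4748 -0.1834  0.0455]
295 266 [ 0.4756 -0.1828  0.0535]
295 270 [ 0.479  -0.1821  0.0548]
295 274 [ 0.4829 -0.1815  0.0546]
311 258 [ 0.4719 -0.1689  0.0351]
311 262 [ 0.4718 -0.1687  0.046 ]
311 266 [ 0.4728 -0.1684  0.0538]
311 270 [ 0.4763 -0.1677  0.0547]
311 274 [ 0.4803 -0.167   0.0544]
[ 0.5095 -0.1843  0.0338] [ 0.5187 -0.1757  0.0343]
[[-0.185  0.938  0.292  0.351]
 [ 0.983  0.176  0.055 -0.184]
 [-0.     0.298 -0.955  0.373]
 [ 0.     0.     0.     1.   ]]
```

Request:
apply_moves:
  plan:
    - [0, 0, -0.022, 0.03, 0]
    - [0, 0, -0.022, 0.06, 0]
    - [0, 0, -0.022, 0.09, 0]
    - [0, 0, -0.022, 0.12, 0]
    - [0, 0, -0.022, 0.15, 0]
    - [0, 0, -0.022, 0.175, 0]
    - [0, 0, -0.022, 0.19, 0]
    - [0, 0, -0.022, 0.2, 0]
    - [0, 0, -0.022, 0.2, 0]
    - [0, -0.01, -0.022, 0.2, 0]
    - [0, -0.02, -0.022, 0.2, 0]
    - [0, -0.025, -0.022, 0.2, 0]

```text
t: 4.45
tool_pos: [0.4559, -0.1873, 0.2069]
tool_rot: [-0.297, 3.124, -0.004]
contact_force: [-0.5, -0.8, 1.0]
opening: -0.0001
grip_force: 0.0
```

Request:
apply_moves:
  plan:
    - [0, -0.005, 0, 0, 0]
    - [0, -0.01, 0, 0, 0]
    - [0, -0.015, 0, 0, 0]
    - [0, -0.02, 0, 0, 0]
    - [0, -0.025, 0, 0, 0]
    - [0, -0.025, 0, 0, 0]

```text
t: 4.95
tool_pos: [0.4782, -0.1824, 0.205]
tool_rot: [0.298, -3.123, 0.001]
contact_force: [-8.2, -2.4, 5.7]
opening: -0.0001
grip_force: 3.9
```

```bash
python3 - <<'E'
from h import *
o=telemetry.get_obs();print(o["t"],o["tool_pos"],o["contact_force"])
d=look("side");cv2.imwrite("pics/side2.png",cv2.resize(d["img"][140:260,290:450],None,fx=4,fy=4))
E
```

```text
4.95 [ 0.47820533 -0.18240414  0.20502268] [-8.22897386 -2.42423654  5.67637168]
```

View pics/side2.png

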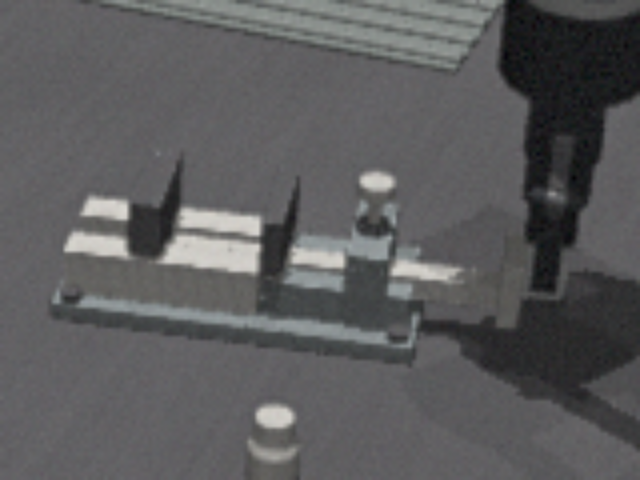

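Contact is good: the fingers are on the plate centre at about 14 mm of travel, and the pin is lifting. Continuing to about 38 mm.

Request:
apply_moves:
  plan:
    - [0, -0.004, 0, 0, 0]
    - [0, -0.008, 0, 0, 0]
    - [0, -0.012, 0, 0, 0]
    - [0, -0.016, 0, 0, 0]
    - [0, -0.02, 0, 0, 0]
    - [0, -0.024, 0, 0, 0]
    - [0, -0.024, 0, 0, 0]
    - [0, -0.024, 0, 0, 0]

```text
t: 5.67
tool_pos: [0.5011, -0.1779, 0.2048]
tool_rot: [0.297, -3.122, -0.0]
contact_force: [-10.3, -2.4, 6.6]
opening: 0.0002
grip_force: 4.9
```

```bash
python3 - <<'E'
from h import *
o=telemetry.get_obs();print(o["t"],o["tool_pos"],o["contact_force"])
d=look("side");cv2.imwrite("pics/side3.png",cv2.resize(d["img"][140:260,290:450],None,fx=4,fy=4))
E
```

```text
5.6667 [ 0.50109445 -0.17790746  0.20475589] [-10.29864009  -2.40110697   6.60497002]
```

View pics/side3.png

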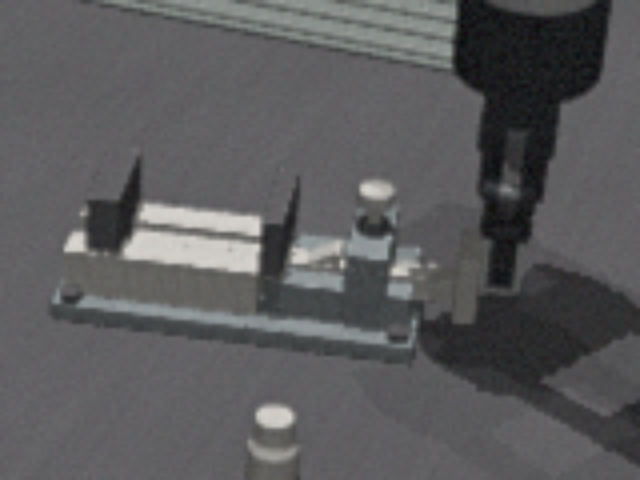

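The moving jaw has shifted well out and the pin knob is slightly lower than before. The 10.5 N matches about 38–40 mm of travel, past the pin. Releasing.

Request:
apply_moves:
  plan:
    - [0, 0.005, 0, 0, 0]
    - [0, 0.015, 0, 0, 0]
    - [0, 0.03, 0, 0, 0]
    - [0, 0.05, 0, 0, 0]
    - [0, 0.065, 0, 0, 0]
    - [0, 0.07, 0, 0, 0]
    - [0, 0.07, 0, -0.03, 0]
    - [0, 0.07, 0, -0.06, 0]
    - [0, 0.07, 0, -0.09, 0]
    - [0, 0.07, 0, -0.12, 0]
    - [0, 0.07, 0, -0.15, 0]
    - [0, 0.07, 0, -0.15, 0]

```text
t: 6.72
tool_pos: [0.4351, -0.1917, 0.3628]
tool_rot: [-0.296, 3.116, -0.013]
contact_force: [0.7, -0.1, 0.8]
opening: 0.0002
grip_force: 0.0
```

```bash
python3 - <<'E'
from h import *
o=telemetry.get_obs();print(o["t"],o["tool_pos"],o["contact_force"])
d=look("side");cv2.imwrite("pics/side4.png",cv2.resize(d["img"][140:260,290:450],None,fx=4,fy=4))
d=look("wrist")
for r in eyes.tip_of("plate_empty",d)[:2]: print(r["point"],r["confidence"],world(d,*r["point"]))
E
```

```text
6.7167 [ 0.4350739  -0.19167245  0.36281344] [ 0.73473967 -0.14295018  0.79818584]
[321.3, 294.3] 0.87 [ 0.4255866  -0.19346713  0.19045376]
```

View pics/side4.png

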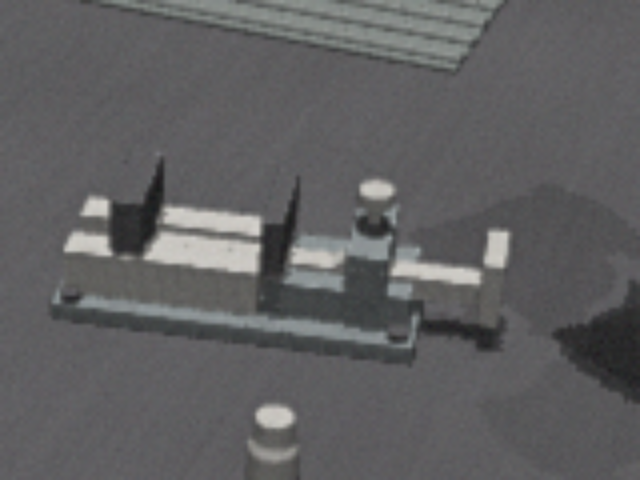

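The moving jaw's top is at column 160, between 180 (14 mm travel) and 138 (about 39 mm). That puts the slide at about 26 mm, latched, with the pin down and the robot clear.

```bash
python3 -c "
from station import ctrl
print(ctrl.finish_job())"
```

```text
the job is handed in; nothing more can be done
None
```

The empty clamp's slide was pushed past the stop pin and sprang back to latch at about 25 mm (about 26 mm by the last side view). I touched nothing else on the bench, and the job is handed in.

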